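Right the specimen bottle and raise the stand camera

ROBOT

A 6-joint arm with a two-finger parallel gripper is mounted at the origin on the work surface. World frame = base frame: x ahead of the robot, y to its left, z up, the work surface at z = 0. Lengths are in m, angles in degrees, forces in N, time in s.
With the tool pointing down it reaches from about 0.25 to 0.85 m from the base axis. Payload 12.5 kg.
Tool frame: the origin (TCP) lies at the very end of the fingers, on their centre line; the grasp point (between the pads) lies r.grasp_offset behind it (r.grasp_offset is the distance from the TCP to the grasp point, in m); z points along the fingers, y is the direction in which the jaws open and shut (so a half turn about z gives the same grasp; the last joint's range is limited). The gripper opens to 93 mm and grips with 3 to 60 N. Pads are 15 mm wide; open, the fingers measure 128 mm over their backs; the gripper's body (75 mm by 188 mm) begins 65 mm behind the grasp point.
Start: joints at [69.236, 20.094, 94.641, -0, 65.266, -4.847], TCP at [0.151, 0.529, 0.219] pointing down, gripper open.
Joint ranges: [-157.81, 157.81], [-45, 120.19], [0.68, 151.7], [-89.99, 269.99], [4.06, 180], [-164.3, 164.3]. Speed limits (degrees/s): [127.2, 127.2, 159.86, 180, 180, 180].

INTERFACE

Orientations are given as [roll, pitch, yaw] about the fixed x, y, z axes, in that order (R = Rz(yaw) Ry(pitch) Rx(roll)).
In Python, from workcell import r, get_image, silhouettes gives the robot as it stands.
- The arm moves only by the tool play_rows, never from a script. Its argument "steps" is a list of rows, each an object with "claw": the gripper's target within -1 to 1 (fully open at 1, half-way at 0, shut at -1); "linear": the shift along the world's x, y, z in mm, a list of three; "yaw": the turn about the world's z in degrees. A call has 1 to 5 rows; each row is the pose to reach, as a shift and turn from the pose commanded when the call began; what a row does not reach only later rows make up. A row lasts 1/12 s, in which the tool goes at most 41.7 mm and 7.16 degrees, less where a joint would pass 70% of its speed; a pose out of reach is approached as far as the arm can. A call with a gripper value outside its range is refused whole. The fingers move at their own pace and stop on an object; the grip force is fixed at half the most. Time passes only in rows, so rows that repeat a pose let the fingers close. It gives the time, the measured TCP pose, the force and the opening at its end, in the units of the state.
- r.get_state(): the state, without advancing time (a new reading comes with each control period).
- get_image(name): name is "scene" or "top"; returns a dict with "image" (480x640x3 uint8, blue, green, red), "K" (3x3 intrinsics, pixels), "k1" (the pictures are not rectified: a ray, as slopes to the right and down, at radius r is drawn at 1 + k1 r^2 times it, then the intrinsics apply), "rvec" (rotation vector, rad) and "tvec" (3), from world to camera coordinates, as OpenCV has them. Camera axes: x right, y down, z forward; pixel columns grow to the right and rows downward; lengths in m; the calibration is good to about 2 mm. A picture is of the moment at which its call begins. There is no depth.
- r.finish_job(): hands the job in, once; it reports no verdict.
Trained networks look in a picture, given as the dict that the camera call returned (one of the last four; its "shot" number tells which), for a name from the list of things; names that differ only in an ending like _2 or _b are one class to them, and where a whole thing is asked for, a point or a joint stands for the part that bears it (a point fixed in the world has none). Each returns a list of dicts, best first, with "confidence" (0 to 1); they miss things now and then, are a little off and sometimes report something else, mostly with a low value. They report only what shows in the picture. A call takes as long as a camera call. They do not tell look-alikes from the thing itself.
- silhouettes(picture, name): "pixels" (480x640 bool, what is visible of it) and "xy" ([column, row] in pixels, amid what is visible of it).
The state is a dict: "clock": time; "joints": joint angles; "joint_velocities": joint speeds; "effort": joint torques, N m; "position": TCP position; "eef_rot": TCP orientation; "contact_force": force on the tool from outside, world axes, zero at the start; "torque": the same for the moment, N m; "width": finger opening in m.
Only numpy, scipy, OpenCV 4.12 (cv2) and the standard library are available. Lean on these libraries where they do the work, as an engineer would, in place of code of your own. Each camera call takes 0.05 s, during which the arm holds its last target. There are 200 camera calls.

TASK

Set up the photo: first stand the toppled amber specimen bottle upright on the white board of the camera stand and let go of it. Then squeeze the red release button on the side of the camera head, pull the head up with the button squeezed past the first stop of its telescoping column to the second, fully out, and finish while still holding it there by the head, because it sinks when let go. Leave the beaker, the reagent bottle and the petri dishes alone, and keep the specimen bottle standing.

Things in the scene. Friction and masses are not known exactly. Their poses are not given: they have to be found in the camera images.
- stand: Camera stand, fixed to the bench. White board 220 (its x) x 360 (its y) x 12 mm thick; origin at the centre of the board's underside, z up. A round black and grey telescoping column (46 mm across, its fixed collar ends 118 mm above the bench) stands on the board at x 0, y -130 mm in this frame. The camera pod reaches from the column towards +y to y -47 mm. A flush grey disc of 90 mm marks the middle of the specimen side; standing anywhere on the board is fine.
- camera: The camera head on top of the column: black upright block 30 (x) x 34 (y) x 45 mm high, to be gripped from above across x, with a white camera pod on its +y side (20 to 83 mm out from the column's axis, no taller than the block but for 1 mm). Origin on the column's axis; axes as the stand's (z up). With the column stowed the origin is at bench level, the block's underside 135 mm and its top 180 mm above the bench.
- grip (a point): Centre of the black block of the camera head, 157.5 mm above the bench when stowed and 267.5 mm when fully out; axes as the stand's. The block's faces are 15 mm from it along x; the button stands 7 mm proud of the +x face, so block and button measure 37 mm along x at rest and 32 mm with the button squeezed in.
- button_face (a point): Centre of the outer face of the red button, 22 mm wide (y) x 28 mm high, on the camera block's +x face, at the height of the grip point. It is pressed towards -x.
- button (a joint): Travel of the red button (m): 0 out, 0.005 fully in. A spring pushes it out (1.4 N at rest, 4.9 N fully in). While stowed, a latch locks the column until the button is in by more than 0.003; squeezing the block and the button between two fingers presses it and grips the head at once. It springs out when let go.
- stage1 (a joint): First (thin) stage of the column: 0 stowed, 0.055 m fully out, along z. It comes out first, with a pull of about 3 to 5.5 N; its end is the first stop. When let go it sinks under its own weight, and if the second stage is still stowed it catches on the latch about 14 mm above stowed unless the button is held in.
- stage2 (a joint): Second (thick) stage: 0 stowed, 0.055 m fully out, along z. It follows after the first stop with a pull of about 9 to 12 N and stays by friction; its end is the second stop, a hard stop. The head has then risen by 110 mm in all.
- bottle: Square amber specimen bottle with a white cap, 48 x 48 mm, 84 mm tall (amber body to 58 mm, then a cap 34 mm across from 62 to 84 mm), about 0.13 kg (0.09 to 0.18), centre of mass about 32 mm from its base. Origin at the centre of its base, z along its axis towards the cap. It starts lying on a flat side on the board, cap away from the robot. Leaning less than about 30 degrees it settles upright by itself.
- bottle_mid (a point): Centre of the specimen bottle, on its axis 42 mm from base and from cap top; axes as the bottle's.
- beaker: Bystander: open clear beaker, 68 mm across, 90 mm tall, standing on the bench; origin at the centre of its underside. Not to be moved.
- reagent: Bystander: white bottle with blue cap, 60 mm across, 130 mm tall, standing on the bench; origin at the centre of its underside. Not to be moved.
- dishes: Bystander: stack of white petri dishes, 86 mm across, 32 mm tall, on the bench; origin at the centre of its underside. Not to be moved.
Mind the look-alikes: they are no part of the job. Leave any pink or turquoise look-alike of the bottle alone.

How it is judged:
By the outcome, as a careful person would: the job done as asked, in the order asked, and still so for the second after the job is handed in, while the arm keeps its last pose, push and grip.
It also fails if it takes over 58 s, if anything falls off the work surface, if the arm or the gripper's body presses on something with over 40 N, if the wrist force passes 120 N, or if a joint passes its speed limit or range.

## Working session

There is one attempt and no reset: what is moved stays moved. The work goes in short steps, Python scripts to look and compute and a tool call to move; the robot and the scene stay as the last step left them, time stands still between calls to the robot, and variables do not carry over. Pictures are saved under pics/ and viewed, about 8 in all and at most 12, crops included, and the job is handed in when it is done.

Besides the shell and the picture viewer there is one more tool, called after "Emit:" as name([rows], argument=value, ...), one row to a line, values as JSON. play_rows: Moves the arm, as the interface text tells. Its arguments: {"type":"object","properties":{"steps":{"type":"array"}},"required":["steps"]}

```bash
mkdir -p pics; ls; python3 - <<'E'
from workcell import r,get_image,silhouettes
import cv2,numpy as np
print(r.get_state(), r.grasp_offset)
for n in ("scene","top"):
    p=get_image(n); cv2.imwrite(f"pics/{n}0.png",p["image"]); print(n,p["K"],p["k1"],p["rvec"],p["tvec"])
    for o in ("bottle","camera","button","stand","beaker","reagent","dishes"):
        for d in silhouettes(p,o): print(o,d["confidence"],d["xy"],d["pixels"].sum())
E
```

```text
pics
{'clock': 0.0, 'joints': array([ 6.92374589e+01,  2.01235684e+01,  9.46767055e+01,  1.77872056e-03,
        6.52638916e+01, -4.84595327e+00]), 'joint_velocities': array([ 0.00983796, -0.03229866, -0.04990446,  0.04377511, -0.17164899,
        0.04227739]), 'effort': array([ 2.16490821e-04, -4.97327399e+01, -2.85253465e+01,  6.98602642e-02,
        2.57980014e-02, -1.18355911e-04]), 'position': array([0.15066803, 0.5286132 , 0.21811039]), 'eef_rot': array([-1.79936200e+02, -7.02942401e-03,  1.64082663e+02]), 'contact_force': array([ 0.10648228, -0.0074665 , -0.80923523]), 'torque': array([-0.01054641,  0.04308679,  0.01527383]), 'width': 0.093203358568025} 0.0188
scene [[438.71157656   0.         324.29297098]
 [  0.         438.71157656 241.28621058]
 [  0.           0.           1.        ]] 0.025898145493024525 [ 1.33920872  2.0204862  -0.99946598] [ 0.19397816 -0.17716727  1.45392598]
bottle 0.76 [434.6, 248.3] 677
bottle 0.75 [310.1, 227.3] 561
bottle 0.68 [382.3, 246.4] 647
bottle 0.66 [351.9, 285.2] 743
bottle 0.58 [302.8, 355.7] 1171
camera 0.86 [277.5, 232.9] 928
button 0.45 [278.6, 234.0] 880
button 0.42 [162.8, 255.5] 862
stand 0.82 [307.5, 290.0] 10741
beaker 0.82 [477.1, 279.5] 1187
reagent 0.59 [467.0, 337.7] 1657
dishes 0.74 [476.1, 280.1] 1158
dishes 0.69 [164.0, 255.1] 898
dishes 0.47 [270.4, 233.1] 934
top [[501.85663067   0.         318.02259828]
 [  0.         501.85663067 236.60106481]
 [  0.           0.           1.        ]] 0.0389111498682283 [ 2.14227897 -2.16812226  0.10691111] [0.0106054  0.51751887 1.10304946]
bottle 0.94 [373.3, 312.9] 795
bottle 0.85 [287.3, 228.6] 706
bottle 0.81 [224.0, 338.1] 863
bottle 0.61 [278.0, 313.6] 829
bottle 0.6 [296.7, 135.3] 878
camera 0.76 [363.7, 207.3] 952
stand 0.6 [324.3, 222.9] 14260
beaker 0.84 [167.4, 283.7] 1002
reagent 0.62 [169.9, 203.9] 888
dishes 0.56 [505.1, 203.4] 1296
```

View pics/scene0.png

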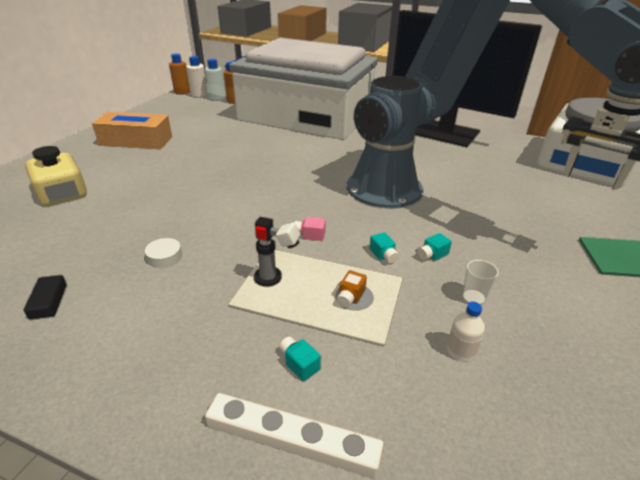

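View pics/top0.png

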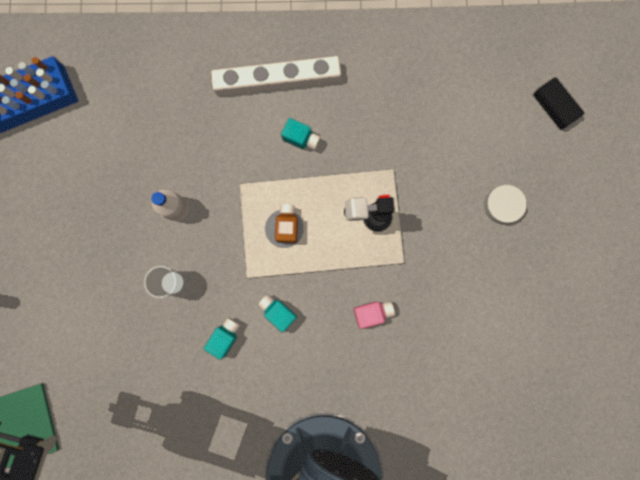

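The scene shows the amber bottle lying on the disc of the board (top 287,228; scene 352,287). The look-alikes are teal at top (278,314), (221,341) and (298,133), and pink at (372,315), all off the board. Amber is the one described, and I'll confirm it in a crop. The camera head is at top (380,208), with the red button on its far (+x) side.

```bash
cat > h.py <<'E'
import cv2,numpy as np
from workcell import r,get_image,silhouettes
def ray(p,uv):
    K=p["K"]; d=np.array([(uv[0]-K[0,2])/K[0,0],(uv[1]-K[1,2])/K[1,1]]); s=d.copy()
    for _ in range(20): s=d/(1+p["k1"]*(s@s))
    R=cv2.Rodrigues(np.array(p["rvec"],float))[0]
    return -R.T@np.ravel(p["tvec"]), R.T@np.r_[s,1]
def at(p,uv,z):
    c,d=ray(p,uv); return (c+d*(z-c[2])/d[2])[:2]
def tri(a,b):  # list of (pic,uv)
    A=np.zeros((3,3));B=np.zeros(3)
    for p,uv in (a,b):
        c,d=ray(p,uv); d=d/np.linalg.norm(d); M=np.eye(3)-np.outer(d,d); A+=M;B+=M@c
    return np.linalg.solve(A,B)
E
python3 - <<'E'
from h import *
t=get_image("top"); s=get_image("scene")
np.set_printoptions(precision=4,suppress=True)
c=[at(t,u,.012) for u in ((241,184),(394,170),(403,262),(247,277))]
print(c, np.mean(c,0))
for a,b in ((0,1),(3,2)): v=c[a]-c[b]; print("yaw of stand y-axis-90",np.degrees(np.arctan2(v[1],v[0]))-90,np.linalg.norm(v))
for n,p in (("t",t),("s",s)):
    h=cv2.cvtColor(p["image"],cv2.COLOR_BGR2HSV)
    am=cv2.inRange(h,(5,150,80),(16,255,255)); 
    rd=cv2.inRange(h,(0,180,100),(4,255,255))|cv2.inRange(h,(175,180,100),(180,255,255))
    for nm,m in (("amber",am),("red",rd)):
        k,_,st,ce=cv2.connectedComponentsWithStats(m)
        for i in range(1,k):
            if st[i,4]>15: print(n,nm,st[i],ce[i])
for o in ("beaker","reagent","dishes","camera"): print(o,at(t,silhouettes(t,o)[0]["xy"],0.08))
for u in ((276,214),(297,214),(298,242),(276,242),(288,210)): print(u,at(t,u,.06 if u[1]!=210 else .036))
im=t["image"]
a=cv2.resize(im[190:260,250:320],(400,400),interpolation=2); b=cv2.resize(im[180:250,335:405],(400,400),interpolation=2)
cv2.imwrite("pics/crop1.png",np.hstack([a,b]))
E
```

```text
[array([0.645 , 0.1822]), array([ 0.6728, -0.1732]), array([ 0.4591, -0.1876]), array([0.4292, 0.1672])] [ 0.5515 -0.0029]
yaw of stand y-axis-90 4.479063469968239 0.35657508528023063
yaw of stand y-axis-90 4.810030502321652 0.35613186805680336
t amber [32 58  7  6 31] [35.1935 60.5484]
t amber [24 75  7  6 31] [27.1935 77.7097]
t amber [16 93  7  5 28] [19.1071 95.0714]
t amber [276 214  21  28 344] [286.4128 227.9767]
t red [379 195  10   4  21] [383.7143 196.5238]
s amber [630   0  10   7  39] [635.8205   1.8718]
s amber [283   7  38  11 206] [301.4951  11.1456]
s amber [ 528   33   83  103 3422] [565.263   84.5222]
s amber [170  62  20  32 440] [179.4364  77.6886]
s amber [224  71  10  32 212] [229.0236  86.3066]
s amber [  93  113   78   35 1215] [135.6519 130.0461]
s amber [340 271  26  32 338] [353.9349 285.997 ]
s red [256 226  11  14 118] [260.7881 232.178 ]
beaker [0.4152 0.3309]
reagent [0.5848 0.3285]
dishes [ 0.5732 -0.3998]
camera [ 0.5707 -0.0983]
(276, 214) [0.5656 0.0963]
(297, 214) [0.565  0.0498]
(298, 242) [0.5028 0.048 ]
(276, 242) [0.5034 0.0964]
(288, 210) [0.5783 0.0715]
```

View pics/crop1.png

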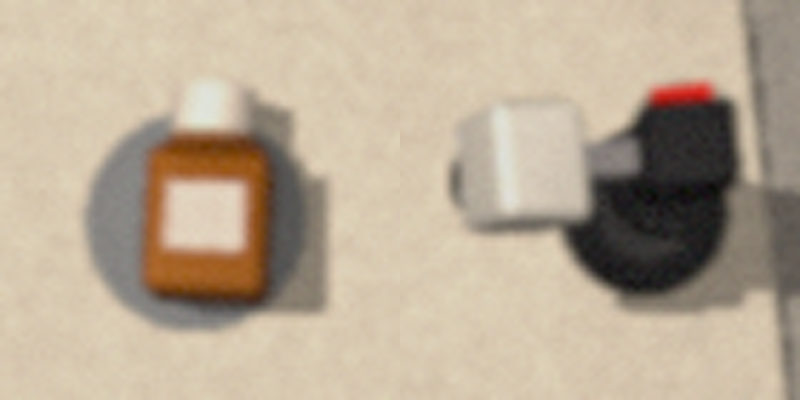

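The crop confirms it: amber, white cap, lying on the grey disc with the cap to +x. The red button is on the head's +x face. I'll move above the cap next.

Emit:
play_rows([
  {"claw":0.0,"linear":[28,-30,0],"yaw":3},
  {"claw":0.0,"linear":[56,-60,0],"yaw":6},
  {"claw":0.0,"linear":[84,-90,0],"yaw":9},
  {"claw":0.0,"linear":[112,-120,0],"yaw":12},
  {"claw":0.0,"linear":[140,-148,0],"yaw":14},
])

```text
clock: 1.52
position: [0.2916, 0.3792, 0.2188]
eef_rot: [180.0, 0.0, 178.3]
contact_force: [1.1, 0.2, -1.0]
width: 0.0643
```

Emit:
play_rows([
  {"claw":0.4,"linear":[28,-30,0],"yaw":0},
  {"claw":0.4,"linear":[56,-60,0],"yaw":0},
  {"claw":0.4,"linear":[84,-90,0],"yaw":0},
  {"claw":0.4,"linear":[112,-120,0],"yaw":0},
  {"claw":0.4,"linear":[140,-148,0],"yaw":0},
])

```text
clock: 1.93
position: [0.4319, 0.231, 0.2189]
eef_rot: [180.0, 0.0, 178.1]
contact_force: [0.6, 0.3, 0.0]
width: 0.0653
```

Emit:
play_rows([
  {"claw":0.4,"linear":[28,-30,0],"yaw":0},
  {"claw":0.4,"linear":[56,-60,0],"yaw":0},
  {"claw":0.4,"linear":[84,-90,0],"yaw":0},
  {"claw":0.4,"linear":[112,-120,0],"yaw":0},
  {"claw":0.4,"linear":[140,-148,0],"yaw":0},
])

```text
clock: 2.35
position: [0.5719, 0.0828, 0.2187]
eef_rot: [-180.0, 0.0, 178.1]
contact_force: [-0.4, 0.9, 0.2]
width: 0.0651
```

Emit:
play_rows([
  {"claw":0.4,"linear":[12,-12,-35],"yaw":0},
  {"claw":0.4,"linear":[12,-12,-70],"yaw":0},
  {"claw":0.4,"linear":[12,-12,-105],"yaw":0},
  {"claw":0.4,"linear":[12,-12,-130],"yaw":0},
  {"claw":0.4,"linear":[12,-12,-140],"yaw":0},
])

```text
clock: 2.77
position: [0.5809, 0.0726, 0.075]
eef_rot: [-180.0, -0.3, 178.1]
contact_force: [1.1, 0.3, -0.9]
width: 0.0647
```

```bash
python3 - <<'E'
from h import *
p=get_image("top");q=get_image("scene")
cv2.imwrite("pics/c2.png",np.hstack([cv2.resize(p["image"][170:270,240:340],(400,400),interpolation=2),cv2.resize(q["image"][220:320,300:400],(400,400),interpolation=2)]))
E
```

```text
(no output)
```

View pics/c2.png

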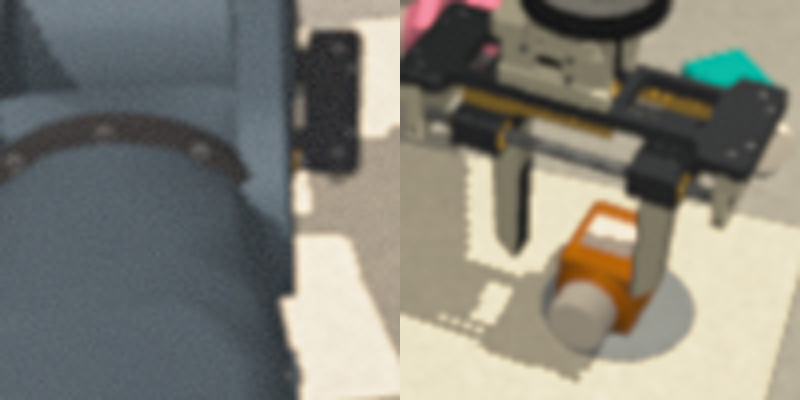

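The scene crop shows the fingers straddling the cap, so I'll go down and close.

Emit:
play_rows([
  {"claw":0.4,"linear":[2,-1,-25],"yaw":0},
  {"claw":0.4,"linear":[2,-1,-45],"yaw":0},
  {"claw":0.4,"linear":[2,-1,-58],"yaw":0},
  {"claw":0.4,"linear":[2,-1,-58],"yaw":0},
  {"claw":-0.5,"linear":[2,-1,-58],"yaw":0},
])

```text
clock: 3.28
position: [0.5854, 0.072, 0.0217]
eef_rot: [180.0, 0.0, 178.1]
contact_force: [-0.5, -0.3, -0.1]
width: 0.0619
```

Emit:
play_rows([
  {"claw":-0.6,"linear":[0,0,0],"yaw":0},
  {"claw":-0.6,"linear":[0,0,0],"yaw":0},
  {"claw":-0.6,"linear":[0,0,0],"yaw":0},
  {"claw":-0.6,"linear":[0,0,0],"yaw":0},
  {"claw":-0.6,"linear":[0,0,0],"yaw":0},
])

```text
clock: 3.7
position: [0.5852, 0.072, 0.0212]
eef_rot: [180.0, 0.1, 178.1]
contact_force: [0.2, 1.1, 3.1]
width: 0.0334
```

Emit:
play_rows([
  {"claw":-0.6,"linear":[-2,0,7],"yaw":0},
  {"claw":-0.6,"linear":[-5,0,13],"yaw":0},
  {"claw":-0.6,"linear":[-9,0,19],"yaw":0},
  {"claw":-0.6,"linear":[-13,0,26],"yaw":0},
  {"claw":-0.6,"linear":[-22,0,37],"yaw":0},
])

```text
clock: 4.12
position: [0.5624, 0.0718, 0.058]
eef_rot: [-180.0, -0.0, 178.1]
contact_force: [-1.2, 0.9, -1.9]
width: 0.0334
```

```bash
python3 - <<'E'
from h import *
q=get_image("scene")
print(r.get_state()["contact_force"])
cv2.imwrite("pics/c3.png",cv2.resize(q["image"][220:320,300:400],(500,500),interpolation=2))
E
```

```text
[2.88702095 0.18461052 0.12691527]
```

View pics/c3.png

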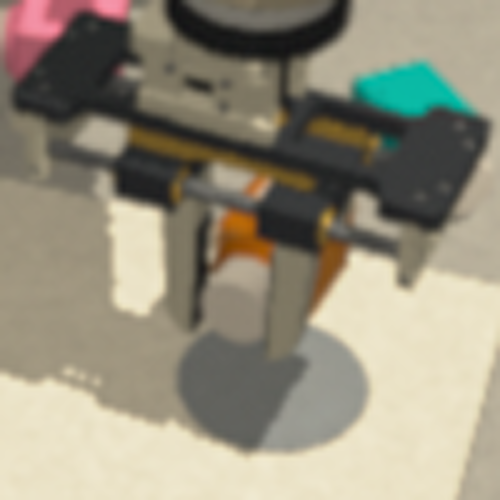

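The crop shows the bottle was lifted level, because the pads hold it rigidly. The fingers may be servo-controlled, so I'll ease the claw target towards the object's width to lower the pad force and let the base swing down.

Emit:
play_rows([
  {"claw":-0.4,"linear":[0,0,0],"yaw":0},
  {"claw":-0.35,"linear":[0,0,0],"yaw":0},
  {"claw":-0.32,"linear":[0,0,0],"yaw":0},
  {"claw":-0.31,"linear":[0,0,0],"yaw":0},
  {"claw":-0.3,"linear":[0,0,0],"yaw":0},
])

```text
clock: 4.58
position: [0.5628, 0.0719, 0.0572]
eef_rot: [-180.0, -0.0, 178.1]
contact_force: [-0.0, 0.1, -1.9]
width: 0.0335
```

```bash
cat >> h.py <<'E'
def amber(p):
    h=cv2.cvtColor(p["image"],cv2.COLOR_BGR2HSV); m=cv2.inRange(h,(5,150,60),(16,255,255)); m[:220]=0
    k,_,st,ce=cv2.connectedComponentsWithStats(m); i=1+np.argmax(st[1:,4]); return st[i],ce[i]
E
python3 - <<'E'
from h import *
q=get_image("scene"); print(amber(q), amber({"image":q["image"]*0+cv2.imread("pics/scene0.png")}),r.get_state()["width"])
cv2.imwrite("pics/c4.png",cv2.resize(q["image"][220:320,300:400],(500,500),interpolation=2))
E
```

```text
(array([344, 262,  11,  11,  74], dtype=int32), array([348.24324324, 267.2027027 ])) (array([340, 271,  26,  32, 340], dtype=int32), array([353.93235294, 285.95588235])) 0.03345799908507602
```

View pics/c4.png

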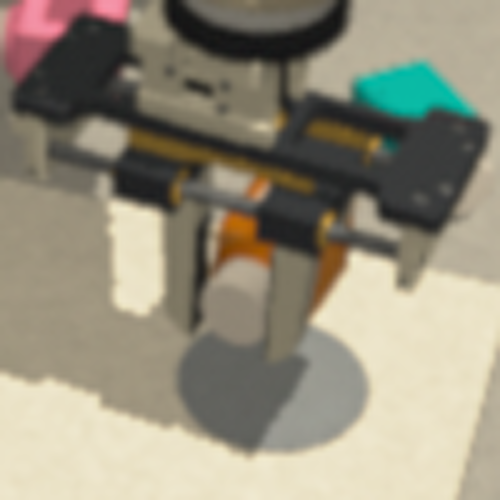

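The bottle is still level. I'll keep easing in finer steps and watch the amber blob.

Emit:
play_rows([
  {"claw":-0.29,"linear":[0,0,0],"yaw":0},
  {"claw":-0.285,"linear":[0,0,0],"yaw":0},
])

```text
clock: 4.8
position: [0.5629, 0.0719, 0.0576]
eef_rot: [180.0, -0.0, 178.1]
contact_force: [-0.1, 1.4, 0.4]
width: 0.0335
```

```bash
python3 - <<'E'
from h import *
q=get_image("scene"); print(amber(q),r.get_state()["width"],r.get_state()["contact_force"])
E
```

```text
(array([344, 267,  11,   7,  55], dtype=int32), array([348.65454545, 270.23636364])) 0.03355007166558229 [-0.5655746  -0.02934545 -0.62129009]
```

Emit:
play_rows([
  {"claw":-0.28,"linear":[0,0,0],"yaw":0},
])

```text
clock: 4.93
position: [0.5628, 0.0719, 0.0577]
eef_rot: [180.0, -0.0, 178.1]
contact_force: [-0.9, 0.5, -0.8]
width: 0.0336
```

```bash
python3 - <<'E'
from h import *
q=get_image("scene"); print(amber(q),r.get_state()["width"],r.get_state()["contact_force"])
E
```

```text
(array([344, 267,  11,   7,  55], dtype=int32), array([348.6       , 270.23636364])) 0.03328894842603206 [-0.44007167 -0.15133405 -0.28296595]
```

```bash
python3 - <<'E'
from h import *
q=get_image("scene"); print(amber(q))
cv2.imwrite("pics/c5.png",cv2.resize(q["image"][220:320,300:400],(500,500),interpolation=2))
E
```

```text
(array([344, 267,  11,   7,  55], dtype=int32), array([348.6       , 270.23636364]))
```

View pics/c5.png

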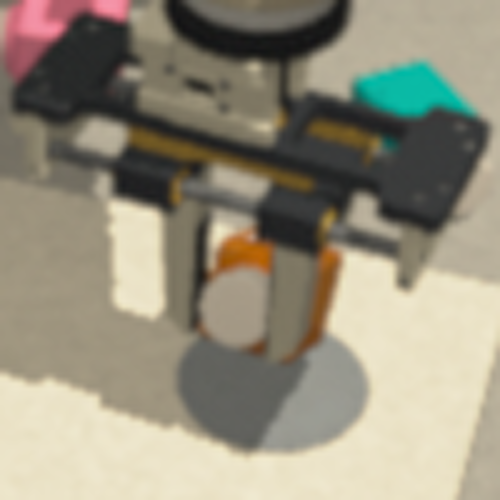

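The tilt worked: the base has swung down about 25° with the cap still held. I'll raise it with the same light grip so it hangs.

Emit:
play_rows([
  {"claw":-0.285,"linear":[0,0,4],"yaw":0},
  {"claw":-0.285,"linear":[0,0,9],"yaw":0},
  {"claw":-0.285,"linear":[0,0,14],"yaw":0},
  {"claw":-0.285,"linear":[0,0,20],"yaw":0},
  {"claw":-0.285,"linear":[0,0,26],"yaw":0},
])

```text
clock: 5.45
position: [0.5629, 0.0719, 0.0844]
eef_rot: [180.0, 0.0, 178.1]
contact_force: [-0.2, 0.5, -1.7]
width: 0.0335
```

```bash
python3 - <<'E'
from h import *
q=get_image("scene"); print(amber(q),r.get_state()["width"])
cv2.imwrite("pics/c6.png",cv2.resize(q["image"][220:320,300:400],(500,500),interpolation=2))
E
```

```text
(array([338, 274,  27,  18, 168], dtype=int32), array([352.17857143, 283.5297619 ])) 0.03383167515078949
```

View pics/c6.png

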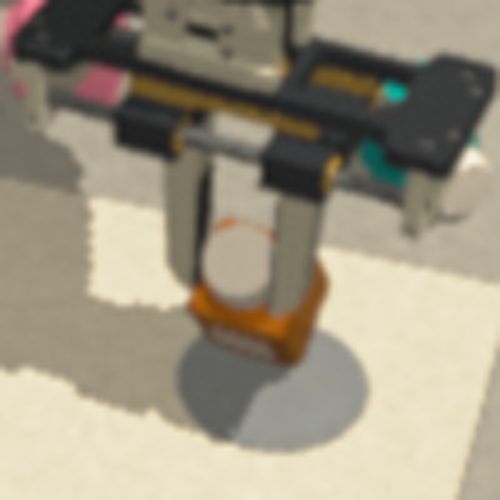

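The bottle is now much closer to upright, with the cap end facing the camera. I'll lower it a little and loosen a touch more so it hangs plumb.

Emit:
play_rows([
  {"claw":-0.285,"linear":[0,0,-8],"yaw":0},
  {"claw":-0.283,"linear":[0,0,-8],"yaw":0},
  {"claw":-0.281,"linear":[0,0,-8],"yaw":0},
  {"claw":-0.281,"linear":[0,0,-8],"yaw":0},
])

```text
clock: 5.83
position: [0.5631, 0.0719, 0.0755]
eef_rot: [180.0, 0.0, 178.1]
contact_force: [0.2, -1.1, 3.0]
width: 0.0335
```

```bash
python3 - <<'E'
from h import *
q=get_image("scene"); print(amber(q),r.get_state()["width"])
E
```

```text
(array([338, 278,  26,  17, 160], dtype=int32), array([351.44375, 286.6    ])) 0.0339100674217553
```

Emit:
play_rows([
  {"claw":-0.279,"linear":[0,0,0],"yaw":0},
  {"claw":-0.279,"linear":[0,0,0],"yaw":0},
  {"claw":-0.279,"linear":[0,0,0],"yaw":0},
])

```text
clock: 6.13
position: [0.5628, 0.0719, 0.0756]
eef_rot: [-180.0, 0.0, 178.1]
contact_force: [1.3, -0.5, 2.7]
width: 0.0339
```

```bash
python3 - <<'E'
from h import *
q=get_image("scene"); print(amber(q),r.get_state()["width"])
E
```

```text
(array([338, 278,  26,  17, 160], dtype=int32), array([351.5    , 286.56875])) 0.033453269001596155
```

The upward force suggests the base is touching the board. I'll drag towards -x while easing down, so the contact rotates the bottle upright.

Emit:
play_rows([
  {"claw":-0.282,"linear":[-5,0,-1],"yaw":0},
  {"claw":-0.282,"linear":[-11,0,-2],"yaw":0},
  {"claw":-0.282,"linear":[-17,0,-3],"yaw":0},
  {"claw":-0.282,"linear":[-23,0,-4],"yaw":0},
  {"claw":-0.282,"linear":[-23,0,-4],"yaw":0},
])

```text
clock: 6.6
position: [0.5405, 0.0724, 0.0734]
eef_rot: [179.9, 0.2, 178.1]
contact_force: [0.3, 0.8, 17.3]
width: 0.0336
```

```bash
python3 - <<'E'
from h import *
q=get_image("scene"); print(amber(q),r.get_state()["width"],r.get_state()["contact_force"])
cv2.imwrite("pics/c7.png",cv2.resize(q["image"][210:310,300:400],(600,600),interpolation=2))
E
```

```text
(array([340, 273,  25,  22, 219], dtype=int32), array([353.05936073, 282.44748858])) 0.03365447505926449 [-0.370186    2.27136492 17.89238316]
```

View pics/c7.png

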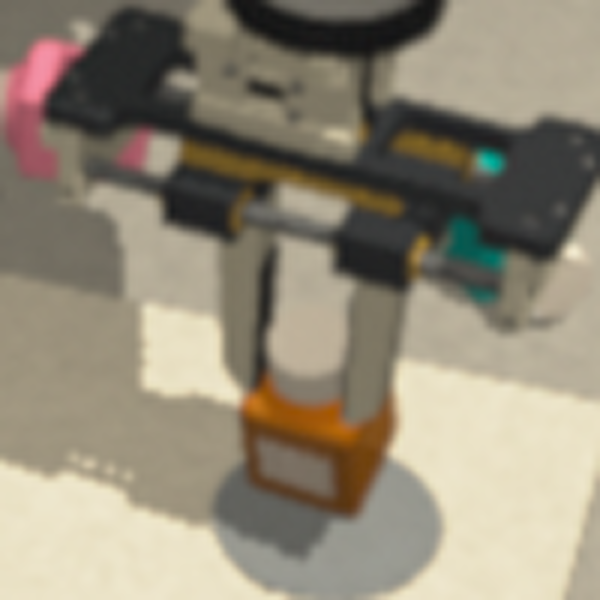

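The crop shows the bottle standing under the grip, label to the front, cap on top. It is pressed on the board with 17 N, so I'll ease up and let go.

Emit:
play_rows([
  {"claw":-0.282,"linear":[0,0,1],"yaw":0},
  {"claw":-0.282,"linear":[0,0,1.5],"yaw":0},
  {"claw":-0.25,"linear":[0,0,1.5],"yaw":0},
  {"claw":-0.1,"linear":[0,0,1.5],"yaw":0},
  {"claw":0.2,"linear":[0,0,1.5],"yaw":0},
])

```text
clock: 7.07
position: [0.5392, 0.072, 0.0729]
eef_rot: [-180.0, -0.1, 178.1]
contact_force: [-0.2, 0.2, 0.4]
width: 0.0438
```

Emit:
play_rows([
  {"claw":0.2,"linear":[0,0,0],"yaw":0},
  {"claw":0.2,"linear":[0,0,20],"yaw":0},
  {"claw":0.2,"linear":[0,0,50],"yaw":0},
  {"claw":0.2,"linear":[0,0,85],"yaw":0},
  {"claw":0.2,"linear":[0,0,120],"yaw":0},
])

```text
clock: 7.48
position: [0.5389, 0.0719, 0.1938]
eef_rot: [-180.0, -0.1, 178.1]
contact_force: [0.8, -0.7, -0.5]
width: 0.0557
```

Emit:
play_rows([
  {"claw":0.2,"linear":[0,0,30],"yaw":1},
  {"claw":0.2,"linear":[0,-30,40],"yaw":3},
  {"claw":0.2,"linear":[0,-65,40],"yaw":5},
  {"claw":0.2,"linear":[0,-65,40],"yaw":6},
  {"claw":0.2,"linear":[0,-65,40],"yaw":6},
])

```text
clock: 7.9
position: [0.5394, 0.0059, 0.2328]
eef_rot: [180.0, -0.0, -176.0]
contact_force: [-0.7, 1.7, -0.5]
width: 0.0558
```

```bash
python3 - <<'E'
from h import *
q=get_image("scene"); t=get_image("top"); print(amber(q),r.get_state()["width"])
for p,n in((q,"s"),(t,"t")):
    for o in ("camera","bottle"): print(n,[(d["confidence"],d["xy"],d["pixels"].sum()) for d in silhouettes(p,o)])
    h=cv2.cvtColor(p["image"],cv2.COLOR_BGR2HSV)
    m=cv2.inRange(h,(0,180,100),(4,255,255))|cv2.inRange(h,(175,180,100),(180,255,255))
    k,_,st,ce=cv2.connectedComponentsWithStats(m); print([(st[i],ce[i]) for i in range(1,k) if st[i,4]>8])
cv2.imwrite("pics/c8.png",np.hstack([cv2.resize(q["image"][200:320,240:360],(400,400),interpolation=2),cv2.resize(t["image"][150:270,290:410],(400,400),interpolation=2)]))
E
```

```text
(array([343, 267,  24,  28, 336], dtype=int32), array([355.72321429, 278.96130952])) 0.055677308040917174
s [(0.77, [277.6, 233.9], np.int64(841))]
s [(0.98, [300.0, 358.4], np.int64(1166)), (0.93, [434.9, 250.3], np.int64(657)), (0.83, [353.0, 279.0], np.int64(786)), (0.68, [381.3, 245.5], np.int64(591)), (0.61, [308.4, 226.6], np.int64(590))]
[(array([256, 226,  11,  14, 122], dtype=int32), array([260.71311475, 232.24590164]))]
t [(0.86, [382.7, 208.0], np.int64(383)), (0.43, [376.1, 224.8], np.int64(3907)), (0.33, [165.4, 285.0], np.int64(939))]
t [(0.77, [222.8, 340.0], np.int64(785)), (0.67, [371.9, 311.7], np.int64(824))]
[(array([380, 195,   9,   3,  19], dtype=int32), array([384.15789474, 196.42105263]))]
```

View pics/c8.png

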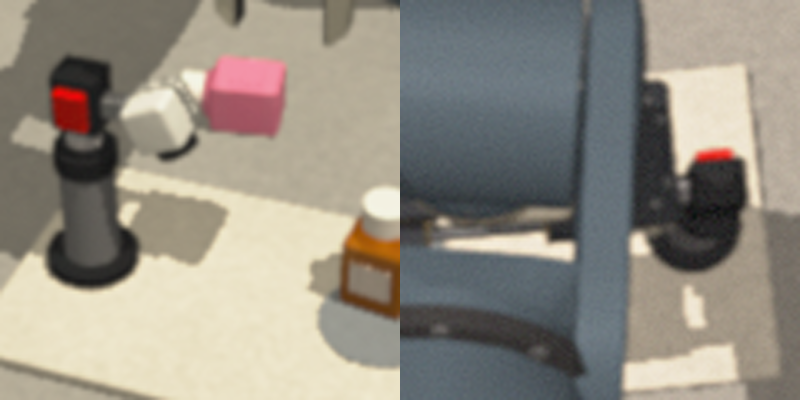

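The bottle stands upright on the board (scene crop ~(375,255)). The head's block shows at top px ≈(385,205). I'll compute the grip point next.

```bash
python3 - <<'E'
from h import *
q=get_image("scene"); t=get_image("top")
print("stand-derived",.5515+.13*np.sin(np.radians(4.65)),-.0029-.13*np.cos(np.radians(4.65)))
print("block top",at(t,(385.3,204.4),.18)); print("btn top",at(t,(384.1,196.4),.1715)); print("btn scene",at(q,(260.7,232.2),.1575))
for p,z in((t,.1),):
    h=cv2.cvtColor(p["image"],cv2.COLOR_BGR2HSV); m=cv2.inRange(h,(0,0,0),(180,255,60)); m[:, :372]=0;m[:,400:]=0;m[:190]=0;m[235:]=0
    for y in range(192,216,2): print(y,np.flatnonzero(m[y])[[0,-1]] if m[y].any() else None,end=' ')
E
```

```text
stand-derived 0.562038937155258 -0.1324721065802263
block top [ 0.56227349 -0.13067031]
btn top [ 0.57991855 -0.12974193]
btn scene [ 0.5756855  -0.12767969]
192 None 194 None 196 None 198 None 200 [378 391] 202 [377 392] 204 [377 392] 206 [377 392] 208 [372 392] 210 [372 392] 212 [372 391] 214 [372 390]
```

Emit:
play_rows([
  {"claw":0.3,"linear":[5,-27,0],"yaw":-7},
  {"claw":0.3,"linear":[10,-55,0],"yaw":-14},
  {"claw":0.3,"linear":[14,-82,0],"yaw":-21},
  {"claw":0.3,"linear":[18,-110,0],"yaw":-28},
  {"claw":0.3,"linear":[22,-137,0],"yaw":-35},
])

```text
clock: 8.72
position: [0.5619, -0.1311, 0.2331]
eef_rot: [-180.0, -0.0, 148.8]
contact_force: [0.9, 0.1, -0.6]
width: 0.0606
```

Emit:
play_rows([
  {"claw":0.3,"linear":[0,0,0],"yaw":-7},
  {"claw":0.3,"linear":[0,0,0],"yaw":-14},
  {"claw":0.3,"linear":[0,0,0],"yaw":-21},
  {"claw":0.3,"linear":[0,0,0],"yaw":-28},
  {"claw":0.3,"linear":[0,0,0],"yaw":-35},
])

```text
clock: 9.13
position: [0.5618, -0.1299, 0.233]
eef_rot: [-180.0, -0.0, 113.7]
contact_force: [-0.0, 0.4, 0.1]
width: 0.0604
```

Emit:
play_rows([
  {"claw":0.35,"linear":[0,0,0],"yaw":-7},
  {"claw":0.35,"linear":[0,0,0],"yaw":-14},
  {"claw":0.35,"linear":[0,0,0],"yaw":-19.4},
  {"claw":0.35,"linear":[0,0,0],"yaw":-19.4},
  {"claw":0.35,"linear":[0,0,0],"yaw":-19.4},
])

```text
clock: 9.55
position: [0.5618, -0.1299, 0.233]
eef_rot: [-180.0, -0.0, 94.9]
contact_force: [0.4, 0.3, 0.2]
width: 0.0629
```

```bash
python3 - <<'E'
from h import *
q=get_image("scene"); t=get_image("top"); s=r.get_state(); print(amber(q),s["position"],s["eef_rot"],s["width"])
cv2.imwrite("pics/c9.png",np.hstack([cv2.resize(q["image"][170:290,210:330],(400,400),interpolation=2),cv2.resize(t["image"][150:270,320:440],(400,400),interpolation=2)]))
E
```

```text
(array([343, 267,  24,  28, 338], dtype=int32), array([355.65680473, 278.9556213 ])) [ 0.56181521 -0.12996213  0.23309519] [-1.79994759e+02 -4.91756693e-04  9.48666724e+01] 0.06264611092244023
```

View pics/c9.png

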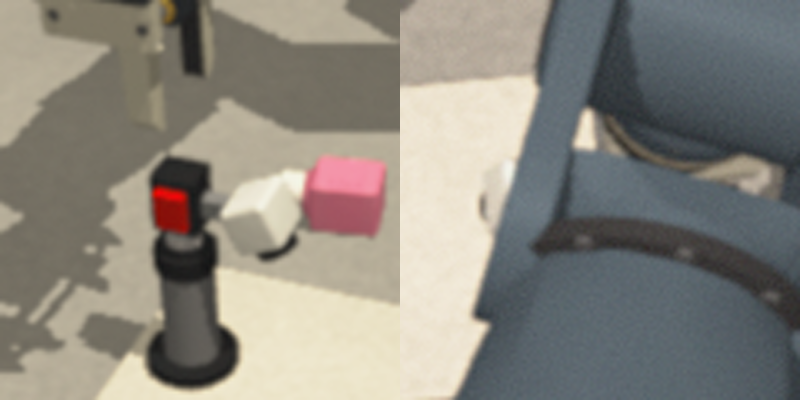

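The scene crop shows the open jaws above and astride the head. I'll descend in stages, checking the force.

Emit:
play_rows([
  {"claw":0.35,"linear":[0,-1,-20],"yaw":0},
  {"claw":0.35,"linear":[0,-1,-40],"yaw":0},
  {"claw":0.35,"linear":[0,-1,-55],"yaw":0},
  {"claw":0.35,"linear":[0,-1,-60],"yaw":0},
  {"claw":0.35,"linear":[0,-1,-65],"yaw":0},
])

```text
clock: 10.07
position: [0.5617, -0.131, 0.1677]
eef_rot: [-180.0, -0.0, 94.8]
contact_force: [0.1, 0.6, 0.6]
width: 0.0625
```

Emit:
play_rows([
  {"claw":0.35,"linear":[0,0,-10],"yaw":0},
  {"claw":0.35,"linear":[0,0,-20],"yaw":0},
  {"claw":0.35,"linear":[0,0,-29],"yaw":0},
  {"claw":0.35,"linear":[0,0,-29],"yaw":0},
])

```text
clock: 10.4
position: [0.561, -0.1308, 0.1373]
eef_rot: [-179.9, -0.1, 94.7]
contact_force: [0.3, -0.7, 0.2]
width: 0.0631
```

Emit:
play_rows([
  {"claw":-0.1,"linear":[0,0,0],"yaw":0},
  {"claw":-0.25,"linear":[0,0,0],"yaw":0},
  {"claw":-0.25,"linear":[0,0,0],"yaw":0},
])

```text
clock: 10.65
position: [0.5621, -0.1312, 0.1397]
eef_rot: [180.0, 0.0, 94.7]
contact_force: [-0.0, 0.1, -1.1]
width: 0.0474
```

Emit:
play_rows([
  {"claw":-0.25,"linear":[0,0,0],"yaw":0},
  {"claw":-0.25,"linear":[0,0,0],"yaw":0},
  {"claw":-0.25,"linear":[0,0,0],"yaw":0},
])

```text
clock: 10.9
position: [0.5625, -0.1312, 0.1396]
eef_rot: [179.9, 0.0, 94.7]
contact_force: [4.4, 0.6, 0.1]
width: 0.035
```

Emit:
play_rows([
  {"claw":-0.6,"linear":[0,0,0],"yaw":0},
  {"claw":-0.8,"linear":[0,0,0],"yaw":0},
  {"claw":-1,"linear":[0,0,0],"yaw":0},
  {"claw":-1,"linear":[0,0,0],"yaw":0},
  {"claw":-1,"linear":[0,0,0],"yaw":0},
])

```text
clock: 11.32
position: [0.5621, -0.1312, 0.1396]
eef_rot: [179.9, 0.0, 94.7]
contact_force: [0.9, 1.2, 5.8]
width: 0.0298
```

The width reads 29.8 mm against 32 expected. I'll test with a small pull: a free column needs only about 5 N.

Emit:
play_rows([
  {"claw":-1,"linear":[0,0,2],"yaw":0},
  {"claw":-1,"linear":[0,0,4],"yaw":0},
  {"claw":-1,"linear":[0,0,6],"yaw":0},
  {"claw":-1,"linear":[0,0,8],"yaw":0},
])

```text
clock: 11.65
position: [0.5619, -0.1311, 0.1471]
eef_rot: [180.0, 0.0, 94.7]
contact_force: [3.9, -0.5, -4.8]
width: 0.0296
```

```bash
python3 - <<'E'
from h import *
q=get_image("scene"); s=r.get_state(); print(amber(q),s["position"],s["contact_force"],s["width"])
d=silhouettes(q,"camera"); print([(x["confidence"],x["xy"],x["pixels"].sum()) for x in d])
cv2.imwrite("pics/c10.png",cv2.resize(q["image"][170:290,210:330],(600,600),interpolation=2))
E
```

```text
(array([343, 267,  24,  28, 339], dtype=int32), array([355.67846608, 278.92035398])) [ 0.56199724 -0.13114308  0.1475369 ] [ 3.72657075 -0.94233009 -1.50192389] 0.030078279374592568
[(0.82, [283.5, 232.0], np.int64(644))]
```

Emit:
play_rows([
  {"claw":-1,"linear":[0,0,6],"yaw":0},
  {"claw":-1,"linear":[0,0,12],"yaw":0},
  {"claw":-1,"linear":[0,0,18],"yaw":0},
  {"claw":-1,"linear":[0,0,24],"yaw":0},
  {"claw":-1,"linear":[0,0,30],"yaw":0},
])

```text
clock: 12.17
position: [0.5619, -0.1311, 0.1773]
eef_rot: [180.0, 0.0, 94.7]
contact_force: [5.1, -1.4, -4.8]
width: 0.0302
```

```bash
python3 - <<'E'
from h import *
q=get_image("scene"); s=r.get_state(); print(amber(q),s["position"],s["contact_force"],s["width"])
d=silhouettes(q,"camera"); print([(x["confidence"],x["xy"],x["pixels"].sum()) for x in d])
cv2.imwrite("pics/c10.png",cv2.resize(q["image"][170:290,210:330],(600,600),interpolation=2))
E
```

```text
(array([343, 267,  24,  28, 340], dtype=int32), array([355.66176471, 278.99117647])) [ 0.56202387 -0.13115797  0.17843689] [ 1.70260744  0.04242733 -0.60185765] 0.029617845119113747
[(0.74, [283.4, 220.9], np.int64(737)), (0.29, [310.7, 292.0], np.int64(10737))]
```

View pics/c10.png

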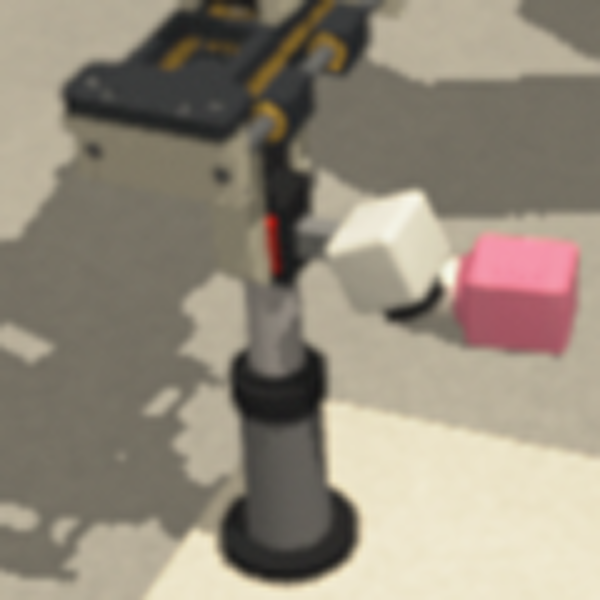

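The crop shows the head raised with the thin stage out and the button pressed by the finger. I'll keep pulling past the first stop to the second.

Emit:
play_rows([
  {"claw":-1,"linear":[0,0,6],"yaw":0},
  {"claw":-1,"linear":[0,0,12],"yaw":0},
  {"claw":-1,"linear":[0,0,18],"yaw":0},
  {"claw":-1,"linear":[0,0,24],"yaw":0},
  {"claw":-1,"linear":[0,0,30],"yaw":0},
])

```text
clock: 12.68
position: [0.5618, -0.1311, 0.2063]
eef_rot: [-180.0, -0.0, 94.7]
contact_force: [7.5, -1.6, -11.4]
width: 0.0303
```

Emit:
play_rows([
  {"claw":-1,"linear":[0,0,6],"yaw":0},
  {"claw":-1,"linear":[0,0,12],"yaw":0},
  {"claw":-1,"linear":[0,0,18],"yaw":0},
  {"claw":-1,"linear":[0,0,24],"yaw":0},
  {"claw":-1,"linear":[0,0,30],"yaw":0},
])

```text
clock: 13.1
position: [0.5617, -0.131, 0.2361]
eef_rot: [-180.0, -0.0, 94.7]
contact_force: [7.1, -1.5, -10.8]
width: 0.0301
```

Emit:
play_rows([
  {"claw":-1,"linear":[0,0,3],"yaw":0},
  {"claw":-1,"linear":[0,0,6],"yaw":0},
  {"claw":-1,"linear":[0,0,9],"yaw":0},
  {"claw":-1,"linear":[0,0,9],"yaw":0},
])

```text
clock: 13.43
position: [0.5618, -0.1311, 0.2455]
eef_rot: [-180.0, -0.0, 94.7]
contact_force: [5.2, -0.6, -4.9]
width: 0.0299
```

Emit:
play_rows([
  {"claw":-1,"linear":[0,0,1],"yaw":0},
  {"claw":-1,"linear":[0,0,2],"yaw":0},
  {"claw":-1,"linear":[0,0,3],"yaw":0},
  {"claw":-1,"linear":[0,0,4],"yaw":0},
])

```text
clock: 13.77
position: [0.5618, -0.131, 0.2489]
eef_rot: [-180.0, -0.0, 94.7]
contact_force: [6.5, -2.8, -10.0]
width: 0.0298
```

Emit:
play_rows([
  {"claw":-1,"linear":[0,0,0.5],"yaw":0},
  {"claw":-1,"linear":[0,0,1],"yaw":0},
  {"claw":-1,"linear":[0,0,1],"yaw":0},
])

```text
clock: 14.02
position: [0.5617, -0.1311, 0.2499]
eef_rot: [-180.0, -0.0, 94.7]
contact_force: [6.7, -1.6, -10.1]
width: 0.0297
```

Not at the stop yet, so I'll go in small increments until the force jumps.

Emit:
play_rows([
  {"claw":-1,"linear":[0,0,0.7],"yaw":0},
  {"claw":-1,"linear":[0,0,1],"yaw":0},
  {"claw":-1,"linear":[0,0,1],"yaw":0},
])

```text
clock: 14.27
position: [0.5616, -0.131, 0.25]
eef_rot: [-179.9, -0.0, 94.7]
contact_force: [9.5, -1.3, -16.6]
width: 0.0299
```

Emit:
play_rows([
  {"claw":-1,"linear":[0,0,0.7],"yaw":0},
  {"claw":-1,"linear":[0,0,1],"yaw":0},
  {"claw":-1,"linear":[0,0,1],"yaw":0},
])

```text
clock: 14.52
position: [0.5615, -0.1309, 0.2501]
eef_rot: [-179.9, -0.1, 94.7]
contact_force: [11.4, -3.4, -21.5]
width: 0.0302
```

The force is climbing with the position stuck at +110.4 mm, so this is the hard stop. I'll check it holds and that the bottle still stands, then hand in.

Emit:
play_rows([
  {"claw":-1,"linear":[0,0,0],"yaw":0},
  {"claw":-1,"linear":[0,0,0],"yaw":0},
  {"claw":-1,"linear":[0,0,0],"yaw":0},
  {"claw":-1,"linear":[0,0,0],"yaw":0},
  {"claw":-1,"linear":[0,0,0],"yaw":0},
])

```text
clock: 14.93
position: [0.5614, -0.1309, 0.2501]
eef_rot: [-179.9, -0.1, 94.7]
contact_force: [11.5, -2.0, -22.9]
width: 0.03
```

```bash
python3 - <<'E'
from h import *
q=get_image("scene"); s=r.get_state(); print(amber(q),s["position"],s["contact_force"],s["width"])
p0=cv2.imread("pics/scene0.png")
d=silhouettes(q,"camera"); print([(x["confidence"],x["xy"],x["pixels"].sum()) for x in d])
R=cv2.Rodrigues(np.array(q["rvec"],float))[0]
for z in (.1575,.2125,.2675):
    X=R@np.array([.556,-.085,z])+np.ravel(q["tvec"]); u=X[:2]/X[2]; u=u*(1+q["k1"]*(u@u)); print("pod expected",z,u*q["K"][0,0]+q["K"][:2,2])
for o in ("beaker","reagent","dishes"): print(o,[x["xy"] for x in silhouettes(q,o)])
h=cv2.cvtColor(q["image"],cv2.COLOR_BGR2HSV)
m=cv2.inRange(h,(0,180,80),(4,255,255))|cv2.inRange(h,(175,180,80),(180,255,255));m[:, :230]=0;m[:,300:]=0
ys,xs=np.nonzero(m); print("red",len(xs),xs.mean() if len(xs) else 0,ys.mean() if len(ys) else 0)
E
```

```text
(array([343, 267,  24,  28, 338], dtype=int32), array([355.71597633, 278.99408284])) [ 0.56145679 -0.13092505  0.25016131] [ 11.377662    -1.64049622 -22.09640058] 0.02995720327503226
[(0.79, [281.0, 192.9], np.int64(743))]
pod expected 0.1575 [282.09550674 232.01834733]
pod expected 0.2125 [281.10067192 211.02993331]
pod expected 0.2675 [280.02754909 188.50599947]
beaker [[478.7, 280.7]]
reagent [[469.4, 337.0]]
dishes [[161.5, 255.9], [305.9, 291.8], [281.9, 192.0]]
red 11 262.1818181818182 188.8181818181818
```

```bash
python3 -c "
from workcell import r
print(r.finish_job())"
```

```text
the job is handed in; nothing more can be done
None
```

The job is done and handed in at about 15 s, well inside the 58 s limit. The amber bottle stands upright on the board, and the arm is holding the camera head at the second stop.

- **Bottle:** I gripped it by the cap, eased the grip so the base swung down, dragged it upright on the board and let go. Its image position did not change while I worked on the head.
- **Camera head:** I squeezed the block and button together and pulled up about 110 mm. The pull rose to about 5 N, then 11 N. At the top it climbed past 20 N with no further movement, which is the hard stop. It held there for the last half second I checked, at about 22 N.
- **Bystanders:** The final detections put the beaker, reagent bottle and dishes within a few pixels of where they started.

**Checks that disagreed:**
- The gripper width read 30 mm on the squeezed block, where about 32 mm was expected. The column unlatched and rose normally, and a crop showed the finger pressing the red button.
- The final camera position in the image was about 4 px lower than predicted. It was about 3 px lower in the mid-lift check too, so I took it as an offset in the prediction rather than a shortfall in height.

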